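Unload the hand-cranked scratch tester

TASK

The scratch test is finished: fit the loose crank onto the tester's square shaft and wind the carriage all the way out to its left end, clear of the head. Only then lift the hold-down bar, slide every test bar out from beneath it and lay the bars flat in the tray, scratched side up and none on top of another. Finish with the hold-down bar lowered again, the carriage still out, and the crank taken off and standing flat on the bare worktop, and leave the bottle, pots and timer alone.

Things in the scene. Friction and masses are not known exactly. Their poses are not given: they have to be found in the camera images.
- tester: Scratch tester, fixed: grey base plate 14 mm high, white head arm across the middle (x -44 to 112, y -50 to -20, z 84 to 104 mm, brass weights on it up to 126 mm), white gear housing (44 mm high) with the drive shaft at the right (x 28, y -147 mm). Origin on the worktop; x away from the robot, y left, z up. Base: x -35 to 115, y -188 to 188 mm.
- carriage (a joint): Travel of the carriage to the left (tester +y), m: 0 at the start (under the head), 0.115 at its end stop. Belt-driven: 32 mm per turn of the drive shaft; clockwise seen from above is outward. It resists being pushed (30 N), but the crank grip needs only about 3 N.
- carriage_mid (a point): Middle of the carriage's middle channel, on the channel floor (z = 40 mm); axes as the tester. Channels run along x at y = 50, 0, -50 mm, 27.4 mm wide; bars rest with their origin at x = 0. Lips at x = 18 to 76 mm, 1.5 mm above the bar, keep it from being lifted: slide it along -x; after 65 mm it clears the lips. The carriage's front edge is at x = -40 mm.
- hold_down (a joint): Angle of the hold-down bar, rad: 0 down (its rubber teeth sit in the bars' notches and lock them), up to 1.5 raised; above 0.5 the bars slide out freely. Hinge axis along tester x at the right end of the carriage; the knob end at the left swings up and over to the right. Stiff hinge (about 2.5 N at the knob): stays where it is left. It moves with the carriage.
- knob (a point): Centre of the black ball, 23 mm across, on top of the left end of the hold-down bar; the steel bar under it is 10 mm wide (x) with its top 19 mm below the ball's centre. To be pinched from above along tester x, or pushed.
- hold_down_hinge (a point): Point on the hold-down bar's hinge axis (tester x = 45 mm, z = 63.5 mm); the knob lies 152 mm to the left of and 24 mm above it when the bar is down.
- shaft_end (a point): Centre of the top of the upright square drive shaft: 12 x 12 mm, its top 6 mm a round cone (12 to 6 mm across), 20 mm from top down to the shoulder on which the crank seats (shoulder at z = 74 mm). x and y axes lie square to the flats and turn with the shaft.
- crank: Loose crank, 0.18 kg. Square hub 28 x 28 x 24 mm with a 13.5 mm square through bore, sides square to x and y; flat arm 18 mm wide, 9 mm thick along +x; upright black grip at x = 60 mm. Origin: on the bore axis at the hub's underside; z up. Stands flat on its underside. Seats with its underside on the shaft's shoulder. Any of the four quarter turns fits, with about 7 degrees of play.
- crank_handle (a point): Middle of the crank's black grip, a sleeve 18 mm across and 46 mm tall that revolves freely on its pin; 60 mm from the hub axis (crank x), 37 mm above the crank's underside (its top is 21 mm higher).
- bar_1: Pale wood test bar, 150 x 25 x 12 mm, 35 g, three fine white scratches across its top and an open cross notch (14 mm long, 5.5 mm deep) for the hold-down bar. Origin: centre of its underside; x along it, notch at x = +45 mm; its other end (x = -75 mm) sticks out 35 mm in front of the carriage, to be gripped across the 25 mm width; z up. In any of the three channels; None if absent.
- bar_2: Dark brown wood test bar, 150 x 25 x 12 mm, 35 g, three fine white scratches across its top and an open cross notch (14 mm long, 5.5 mm deep) for the hold-down bar. Origin: centre of its underside; x along it, notch at x = +45 mm; its other end (x = -75 mm) sticks out 35 mm in front of the carriage, to be gripped across the 25 mm width; z up. In any of the three channels; None if absent.
- bar_3: Green lacquered test bar, 150 x 25 x 12 mm, 35 g, three fine white scratches across its top and an open cross notch (14 mm long, 5.5 mm deep) for the hold-down bar. Origin: centre of its underside; x along it, notch at x = +45 mm; its other end (x = -75 mm) sticks out 35 mm in front of the carriage, to be gripped across the 25 mm width; z up. In any of the three channels; None if absent.
- tray: Loose white tray with a blue rim, 0.7 kg, 200 (x) x 190 (y) x 15 mm high, walls 4 mm, floor top 4 mm above the worktop (inside 192 x 182 mm). Origin: centre of its underside.
- reagent_amber: Amber bottle, 60 mm across, 125 mm tall, a bystander. Origin under its centre.
- sample_pot_1: White pot with yellow cap, 48 mm across, 56 mm tall, a bystander. Origin under its centre.
- sample_pot_3: White pot with red cap, 49 mm across, 60 mm tall, a bystander. Origin under its centre.
- lab_timer: White timer, 66 x 66 x 20 mm, a bystander. Origin under its centre.
There are look-alikes about, which are no part of the job. Of the things shaped like the bar_1, the wood one is meant. What is shaped like the bar_3 but red is not meant.

How it is judged (in metres and radians):
On the way, in this order (a step that is already met when the one before it is completed fails the run):
1. the crank is seated on the square shaft (horizontal distance between crank and shaft_end below 0.004 m and z of crank in the frame of shaft_end below -0.015 m and angle between crank's own z axis and vertical below 0.1 rad), for 0.2 s.
2. the carriage is wound all the way out (value of joint carriage above 0.11 m), for 0.2 s.
3. the hold-down bar is lifted (value of joint hold_down above 0.5 rad and value of joint carriage above 0.11 m), for 0.2 s.
4. every test bar has been slid out of the carriage (horizontal distance between each of bar_1, bar_2, bar_3 and carriage_mid above 0.12 m), for 0.2 s.
At the end, for the whole second after the job is handed in: Every present test bar lies flat on the tray floor (within 0.1 rad, scratched side up, not stacked), hold-down bar down (below 0.08 rad), carriage still out (above 110 mm), crank standing flat on the bare worktop, all at rest (x of bar_1 in the frame of tray between -0.06 and 0.06 m and y of bar_1 in the frame of tray between -0.085 and 0.085 m and z of bar_1 in the frame of tray between 0.001 and 0.008 m and angle between each of bar_1, bar_2, bar_3's own z axis and vertical below 0.1 rad and linear speed of each of bar_1, bar_2, bar_3, crank below 0.02 m/s and x of bar_2 in the frame of tray between -0.06 and 0.06 m and y of bar_2 in the frame of tray between -0.085 and 0.085 m and z of bar_2 in the frame of tray between 0.001 and 0.008 m and x of bar_3 in the frame of tray between -0.06 and 0.06 m and y of bar_3 in the frame of tray between -0.085 and 0.085 m and z of bar_3 in the frame of tray between 0.001 and 0.008 m and value of joint carriage above 0.11 m and value of joint hold_down below 0.08 rad and height (world z) of crank below 0.0035 m and angle between crank's own z axis and vertical below 0.05 rad); the robot touches nothing.
It fails at once if the hold-down bar is lifted while the carriage is still under the head (value of joint hold_down above 0.2 rad and value of joint carriage below 0.1 m).
It fails at once if a bystander (bottle, pot or timer) is shifted by more than 30 mm (distance of any of reagent_amber, sample_pot_1, sample_pot_3, lab_timer from where it was at the start of the episode above 0.03 m).
Of bar_1, bar_2, bar_3 only 1 to 3 are there at a start; the rules pass over those that are not, and their reading is None.
At some moment in a run one of crank, tray may be knocked a few centimetres aside while the robot is not near it.
Once in a run the grip may slacken for a moment while it holds something.
It also fails if it takes over 210 s, if anything falls off the work surface, if the arm or the gripper's body presses on something with over 40 N, if the wrist force passes 120 N, or if a joint passes its speed limit or range.

ROBOT

A 6-joint arm with a two-finger parallel gripper is mounted at the origin on a cart in front of the work surface, level with it; the furniture and walls round the work are solid. World frame = base frame: x ahead of the robot, y to its left, z up, the work surface at z = 0. Lengths are in m, angles in degrees, forces in N, time in s.
With the tool pointing down it reaches from about 0.4 to 0.825 m from the base axis. Payload 7 kg.
Tool frame: the origin (TCP) lies midway between the tips of the shut fingers; the grasp point (between the pads) lies 19 mm behind it; z points along the fingers, y is the line along which they close (so a half turn about z gives the same grasp; the last joint's range is limited). The gripper opens to 88 mm and grips with 3 to 60 N. Pads are 19 mm wide; open, the fingers measure 130 mm over their backs; the gripper's body (78 mm by 193 mm) begins 47 mm behind the grasp point.
Start: joints at [91.507, 20.546, 0.682, 0, -70.136, -16.507], TCP at [0.175, 0.652, 0.227] pointing down, gripper open.
Joint ranges: [-176.03, 176.03], [-82.01, 121.73], [-58.28, 71.71], [-173.87, 95.51], [-174.79, -0.11], [-173.66, 173.66]. Speed limits (degrees/s): [136.94, 136.94, 172.46, 180, 180, 180].

INTERFACE

Orientations are given as a 3x3 rotation matrix whose columns are the frame's x, y, z axes.
In Python, from rig import robot gives the robot as it stands. Calls block until the motion is done:
- robot.goto(position, orientation): joint-space move of the TCP to a pose.
- robot.servo_line(position, ori=None, speed=0.15): straight line of the TCP; ori=None keeps the orientation; speed is the mean speed in m/s.
- robot.movej(angles): joint-space move.
- robot.move_gripper(opening): opening from 0.0 (shut) to 1.0 (fully open); the grip force is fixed at half the most; returns when the fingers have stopped.
- robot.dwell(seconds).
- robot.ik(position, orientation): joint angles nearest the present ones, or None.
- robot.grab_frame(name): name is "side" or "top"; returns (picture, depth): 384x512x3 uint8, red, green, blue; 384x512 float32, m along the optical axis (not along the pixel's ray), 0 where there is no reading.
- robot.camera_info(name): a dict with "vfov" (degrees; the focal length in pixels is half the picture's height over the tangent of half this angle, whatever the lens; pixels are square), "cx", "cy" (the principal point, pixels), "view" (4x4, takes a point from world to camera coordinates). Camera axes: x right, y down, z forward; pixel columns grow to the right and rows downward; lengths in m; the calibration is good to about 2 mm. A picture is of the moment at which its call begins. camera_info takes no time and is no camera call.
A pose or a line that the arm cannot do raises robot.Unreachable and nothing moves.
- robot.job_done(): hands the job in; it is judged then, once.
Readings, each from a call of its own:
- robot.read_t(): time.
- robot.read_qpos(): joint angles.
- robot.read_qvel(): joint speeds.
- robot.read_effort(): joint torques, N m.
- robot.read_position(): TCP position.
- robot.read_tcp_rot(): TCP orientation.
- robot.read_force(): force on the tool from outside, world axes, zero at the start.
- robot.read_ft_torque(): the same for the moment, N m.
- robot.read_grip_width(): opening from 0.0 (shut) to 1.0 (fully open).
- robot.read_finger_force(): force on a finger pad.
Only numpy, scipy, OpenCV 4.12 (cv2) and the standard library are available. Lean on these libraries where they do the work, as an engineer would, in place of code of your own. Each camera call takes 0.05 s, during which the arm holds its last target. There are 200 camera calls.

## Working session

There is one attempt and no reset: what is moved stays moved. The work goes in short steps, each a Python script; the robot and the scene stay as the last script left them, time stands still between calls to the robot, and variables do not carry over. Pictures are saved under pics/ and viewed, at most 14 in all, crops included, and the job is handed in when it is done.

```bash
ls; mkdir -p pics; python3 - <<'E'
from rig import robot
import cv2,numpy as np
for n in("top","side"):
    p,d=robot.grab_frame(n); np.savez(f"pics/{n}0.npz",p=p,d=d); cv2.imwrite(f"pics/{n}0.png",cv2.resize(p[:,:,::-1],(800,600),interpolation=cv2.INTER_CUBIC))
    i=robot.camera_info(n);print(n,i['vfov'],i['cx'],i['cy']);print(np.round(i['view'],3))
print(robot.read_t(),np.round(robot.read_tcp_rot(),3))
E
```

```text
pics
top 44.34799775799269 245.26258819984247 179.27470727767522
[[ 0.021 -1.     0.008  0.027]
 [-0.985 -0.022 -0.172  0.523]
 [ 0.172 -0.005 -0.985  1.363]
 [ 0.     0.     0.     1.   ]]
side 49.14768181634675 260.8613414732943 194.88445328217824
[[-0.972  0.235 -0.007  0.49 ]
 [ 0.2    0.812 -0.548 -0.087]
 [-0.124 -0.534 -0.836  1.43 ]
 [ 0.     0.     0.     1.   ]]
0.1 [[ 0.966 -0.259 -0.   ]
 [-0.259 -0.966 -0.001]
 [ 0.     0.001 -1.   ]]
```

View pics/top0.png

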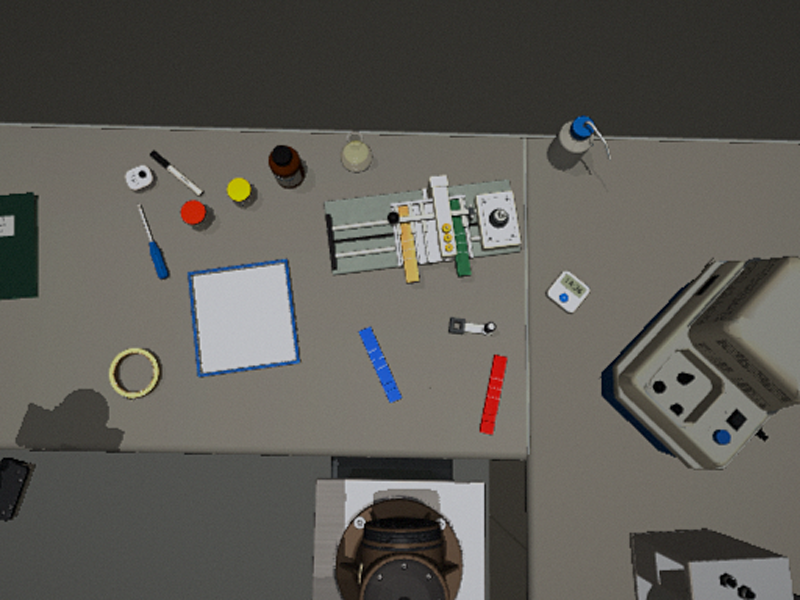

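View pics/side0.png

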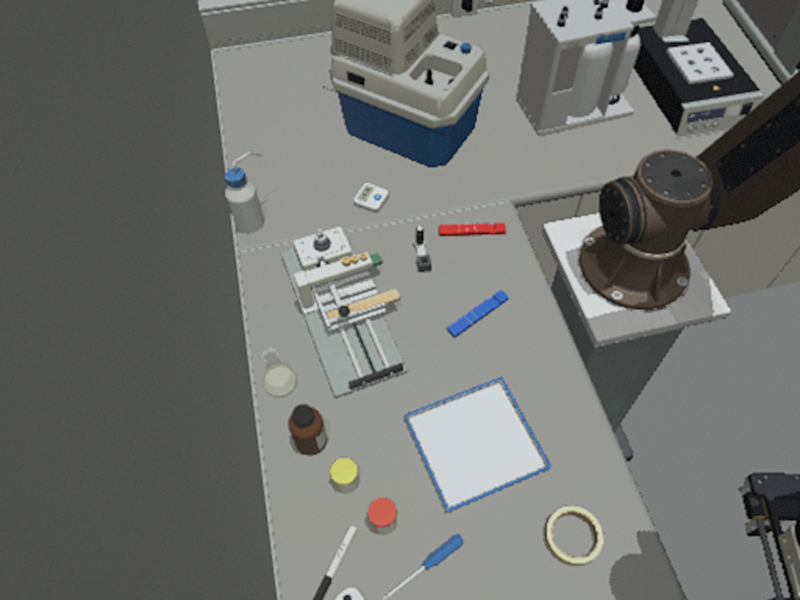

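The pictures (800-px scale) show these candidates for the test bars:
- Pale wood bar in the carriage at top (410,255).
- Green bar in the carriage at (460,250). No dark brown bar is visible.
- Loose blue look-alike at (380,365) and loose red one at (493,395), both ignored.

The crank hub is at (457,325) with its grip at (489,327). The shaft is at (499,217) and the knob at (393,217). The tray is at (245,318).

```bash
cat > h.py <<'E'
import numpy as np,cv2
from rig import robot
def cam(n):
    i=robot.camera_info(n); f=192/np.tan(np.radians(i['vfov']/2)); V=np.array(i['view']); return f,i['cx'],i['cy'],V
def cloud(n,d):
    f,cx,cy,V=cam(n); v,u=np.mgrid[:384,:512]
    P=np.stack([(u-cx)*d/f,(v-cy)*d/f,d],-1); W=(P-V[:3,3])@V[:3,:3]; W[d<=0]=np.nan; return W
def ray(n,u,v,z):
    f,cx,cy,V=cam(n); d=np.array([(u-cx)/f,(v-cy)/f,1])@V[:3,:3]; o=-V[:3,3]@V[:3,:3]
    return o+d*(z-o[2])/d[2]
def proj(n,P):
    f,cx,cy,V=cam(n); q=V[:3,:3]@np.asarray(P)+V[:3,3]; return f*q[0]/q[2]+cx,f*q[1]/q[2]+cy
def R(yaw,tilt=0):
    """tool down; closing axis (tool y) at world heading yaw+90deg for tilt 0 (tool x heading=yaw); tilt: tool z leans toward tool x"""
    c,s=np.cos(np.radians(yaw)),np.sin(np.radians(yaw)); t=np.radians(tilt)
    X=np.array([c,s,0]);Z=np.array([0,0,-1.])
    z=np.cos(t)*Z+np.sin(t)*X; x=np.cos(t)*X-np.sin(t)*Z; return np.stack([x,np.cross(z,x),z],1)
E
python3 - <<'E'
from h import *
D={n:np.load(f"pics/{n}0.npz") for n in("top","side")}
for n in D:
    p,W=D[n]['p'],cloud(n,D[n]['d']); hsv=cv2.cvtColor(p,cv2.COLOR_RGB2HSV).astype(int)
    tb=(W[...,0]>.3)&(W[...,0]<.95)&(abs(W[...,1])<.5)
    def rep(nm,m,z=None):
        m=(m&tb).astype(np.uint8); k,L,S,C=cv2.connectedComponentsWithStats(m,connectivity=8)
        j=1+np.argmax(S[1:,4]) if k>1 else None
        if j is None: print(n,nm,'none');return
        m=L==j; q=W[m]; r=cv2.minAreaRect((q[:,:2]*1000).astype(np.float32))
        print(n,nm,m.sum(),'px',np.round(C[j],1),'zmed',np.round(np.nanpercentile(q[:,2],[5,50,95])*1000,1),'rect',[np.round(a,1) for a in r]); return r
    z=W[...,2]
    print('table z',np.nanmedian(z[tb]))
    near=(W[...,0]>.5)&(W[...,1]>-.3)&(W[...,1]<.15)
    rep('base',(z>.009)&(z<.2)&near&(W[...,0]<.9)&(W[...,1]>-.25))
    rep('house',(z>.038)&(z<.05)&near)
    H,Sa,V=hsv[...,0],hsv[...,1],hsv[...,2]
    rep('green',(H>60)&(H<90)&(Sa>120)&near)
    rep('wood',(H>10)&(H<22)&(Sa>70)&near&(z>.03)&(z<.075))
    rep('blue',(H>105)&(H<125)&(Sa>120)&(W[...,1]>.1))
    cr=(W[...,0]>.4)&(W[...,0]<.58)&(W[...,1]>-.25)&(W[...,1]<-.03)&(Sa<80)
    rep('crank',cr&(z>.004)); rep('crankhub+',cr&(z>.015));rep('grip',cr&(z>.035))
    rep('shaft',near&(z>.06)&(W[...,1]<-.13)&(V<140))
    rep('knob',near&(V<50)&(z>.07)&(W[...,1]>-.05))
p=D['top']['p'];a=cv2.resize(p[105:235,200:345],None,fx=5,fy=4.6,interpolation=cv2.INTER_CUBIC)
cv2.imwrite('pics/c1.png',a[:,:,::-1])
E
```

```text
table z 0.013026870892145858
top base 5857 px [271.  145.4] zmed [ 11.4  40.  104.7] rect [array([619.6, -37.9]), array([191., 374.]), np.float64(8.5)]
top house 698 px [318.3 140.6] zmed [39.5 44.5 49.1] rect [array([ 648.8, -182.3]), array([111.6,  75.6]), np.float64(8.0)]
top green 168 px [295.5 164.2] zmed [46.4 52.1 56.2] rect [array([ 574.3, -110.3]), array([79.9, 23.3]), np.float64(5.6)]
top wood 134 px [258.9 154.6] zmed [44.3 52.  58.8] rect [array([595.1,  -1.2]), array([85.2, 18.9]), np.float64(0.7)]
top blue 450 px [153.8 203. ] zmed [ 8.5 15.3 20.2] rect [array([451.7, 310.9]), array([209.9, 200.4]), np.float64(9.3)]
top crank 217 px [301.2 209.1] zmed [ 5.9 19.7 59.8] rect [array([ 439.6, -137.1]), array([95.6, 33.4]), np.float64(83.4)]
top crankhub+ 169 px [280.3 163.5] zmed [ 35.3  43.4 107.3] rect [array([569.9, -64.4]), array([20.8, 64.3]), np.float64(1.7)]
top grip 162 px [280.5 163.5] zmed [ 36.9  44.7 107.4] rect [array([569.8, -64. ]), array([20.8, 63.4]), np.float64(1.7)]
top shaft 5374 px [350.3  36.8] zmed [ 98.  340.8 491.9] rect [array([ 838.8, -215. ]), ar
[... 625 characters left out ...]
.5] rect [array([350.2, 312. ]), array([ 13.8, 157.5]), np.float64(5.5)]
side crank 205 px [269.5 160.2] zmed [ 5.  20.  58.8] rect [array([ 432.5, -153.4]), array([135.4,  38. ]), np.float64(79.1)]
side crankhub+ 143 px [235.8 173.3] zmed [ 38.4  52.5 107.4] rect [array([563. , -84.1]), array([98.3, 34.3]), np.float64(67.5)]
side grip 143 px [235.8 173.3] zmed [ 38.4  52.5 107.4] rect [array([563. , -84.1]), array([98.3, 34.3]), np.float64(67.5)]
side shaft 1999 px [115.1  73.7] zmed [111.  421.9 613.3] rect [array([ 840.2, -215. ]), array([169.9,   2.2]), np.float64(89.8)]
side knob 2 px [221.5 200.5] zmed [86.6 88.5 90.4] rect [array([632.7,  32.4]), array([3.4, 0. ]), np.float64(-178.3)]
```

View pics/c1.png

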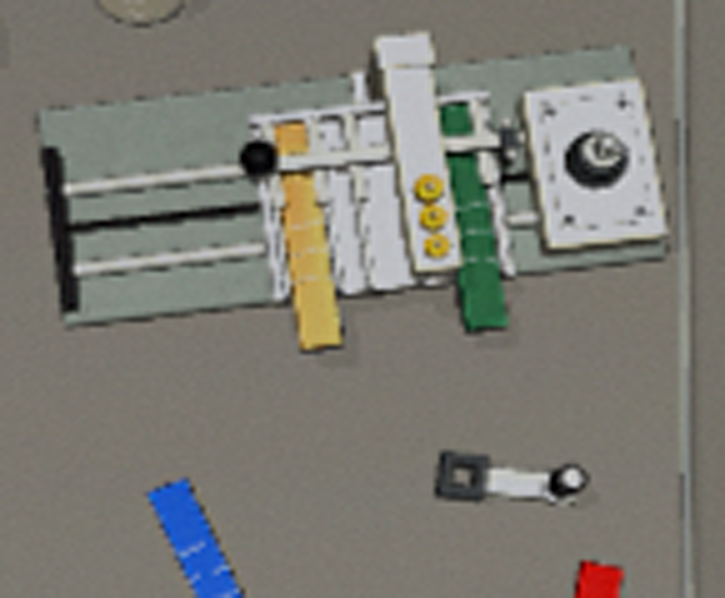

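The crop shows the pale wood bar in the left channel (crop 310,250) and the green bar in the right channel (475,220). The middle channel is white and empty, so bar_2 is absent. The crank hub is at (463,475), its grip top at (570,478) and the shaft tip at about (606,149). The blue and red look-alikes lie on the table. Next I get the poses from rays.

```bash
python3 - <<'E'
from h import *
c=lambda x,y:(200+x/5-.4,105+y/4.6-.4)
r=lambda x,y,z:ray('top',*c(x,y),z)
cor=np.array([r(38,113,.014),r(628,47,.014),r(665,257,.014),r(68,325,.014)])[:,:2]
mod=np.array([(115,188),(115,-188),(-35,-188),(-35,188)])/1000
print('sizes',np.linalg.norm(np.diff(cor,axis=0),axis=1))
mc,cc=mod-mod.mean(0),cor-cor.mean(0)
yaw=np.arctan2((mc[:,0]*cc[:,1]-mc[:,1]*cc[:,0]).sum(),(mc*cc).sum());Rt=np.array([[np.cos(yaw),-np.sin(yaw)],[np.sin(yaw),np.cos(yaw)]])
T=cor.mean(0)-Rt@mod.mean(0); print('tester',T,np.degrees(yaw),'res',np.round((cor-(mod@Rt.T+T))*1000,1))
sh=Rt@[.028,-.147]+T; print('shaft model',sh,'top px',r(606,149,.094)[:2])
# line fits of edges of base: greenish mask
p=np.load('pics/top0.npz')['p'];W=cloud('top',np.load('pics/top0.npz')['d'])
hub=r(463,475,.024);gr=r(570,478,.058);print('hub',hub,'grip',gr,np.linalg.norm((gr-hub)[:2]),np.degrees(np.arctan2(*(gr-hub)[1::-1])))
kn=r(258,158,.0875);print('knob',kn, 'tester frame',Rt.T@(kn[:2]-T))
for nm,a,z in(('wood end',(321,348),.052),('green end',(488,330),.052)): q=r(*a,z)[:2];print(nm,q,Rt.T@(q-T))
for nm,P in(('shaft',(*sh,.094)),('hub',hub),('grip',gr),('knob',kn)): print('side px',nm,np.array(proj('side',P)))
p=np.load('pics/side0.npz')['p'];a=cv2.resize(p[135:260,175:290],None,fx=6,fy=4.8,interpolation=cv2.INTER_CUBIC)
cv2.imwrite('pics/c2.png',a[:,:,::-1])
E
```

```text
sizes [0.37214668 0.14748187 0.37028483]
tester [ 0.59860484 -0.04144522] 8.523388185320222 res [[-1.  -1.8]
 [-1.7  2. ]
 [ 0.7  2.7]
 [ 2.  -2.9]]
shaft model [ 0.64808292 -0.18267171] top px [ 0.64461209 -0.18051509]
hub [ 0.44198388 -0.1047223   0.024     ] grip [ 0.43749954 -0.16392488  0.058     ] 0.05937217471699566 -94.33163694046482
knob [0.63574353 0.02343667 0.0875    ] tester frame [0.04634486 0.05866086]
wood end [ 0.51942216 -0.01694049] [-0.07467622  0.03597   ]
green end [ 0.53345884 -0.11632875] [-0.0755252  -0.06440098]
side px shaft [204.53428146 146.51772371]
side px hub [271.39906373 165.95541102]
side px grip [268.47118808 145.97315889]
side px knob [219.99761971 198.44289116]
```

View pics/c2.png

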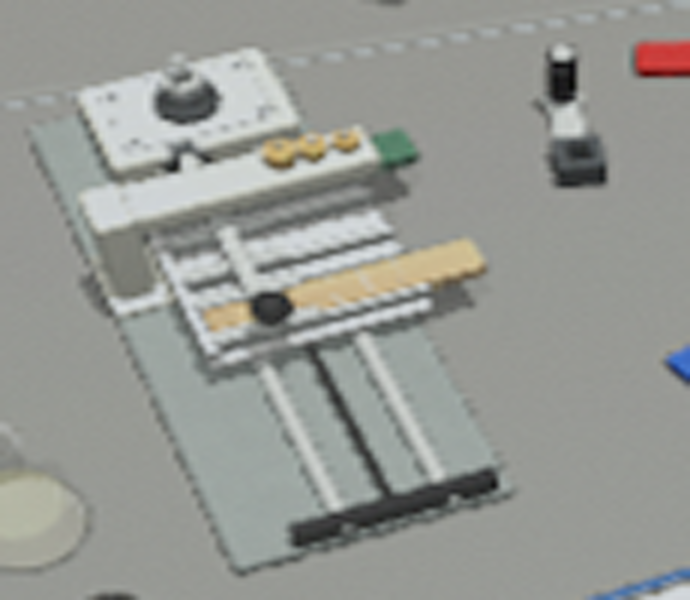

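```bash
cat >> h.py <<'E'
def tri(a,b):
    def od(n,u,v):
        f,cx,cy,V=cam(n); d=np.array([(u-cx)/f,(v-cy)/f,1])@V[:3,:3]; return -V[:3,3]@V[:3,:3],d/np.linalg.norm(d)
    o,d=od('top',*a);p,e=od('side',*b); s=np.linalg.lstsq(np.stack([d,-e],1),p-o,rcond=None)[0]
    return (o+d*s[0]+p+e*s[1])/2, np.linalg.norm(o+d*s[0]-p-e*s[1])
E
python3 - <<'E'
from h import *
c=lambda x,y:(200+x/5-.4,105+y/4.6-.4); s=lambda x,y:(175+x/6-.4,135+y/4.8-.4)
print('shaft top',tri(c(606,149),s(180,60)))
print('hub',tri(c(463,475),s(578,150)),'grip',tri(c(570,478),s(563,52)),'knob',tri(c(258,158),s(272,308)))
print('house ctr', ray('top',*c(595,167),.044))
hub=np.array([.442,-.1047]);Y=-94.3
robot.move_gripper(.6)
print(np.round(robot.ik([*hub,.15],R(Y)),1))
robot.goto([*hub,.15],R(Y)); robot.servo_line([*hub,.02],speed=.12); robot.servo_line([*hub,.004],speed=.05)
print(robot.read_position(),robot.read_force(),np.round(robot.read_qpos(),1))
robot.move_gripper(0); w=robot.read_grip_width();print('w',w*88)
robot.servo_line([*hub,.15],speed=.1); print(robot.read_grip_width()*88,robot.read_force(),robot.read_t())
for n in("top","side"):
    p,d=robot.grab_frame(n); np.savez(f"pics/{n}1.npz",p=p,d=d)
ps=np.load('pics/side1.npz')['p'];u,v=np.array(proj('side',[*hub,.15])).astype(int)
cv2.imwrite('pics/s1.png',cv2.resize(ps[v-60:v+60,u-70:u+70],None,fx=5,fy=5,interpolation=cv2.INTER_CUBIC)[:,:,::-1])
E
```

```text
shaft top (array([ 0.64687416, -0.18165795,  0.09112978]), np.float64(0.003087146313858093))
hub (array([ 0.44270698, -0.10509431,  0.02398395]), np.float64(0.001603356548410617)) grip (array([ 0.43743063, -0.16360874,  0.06102777]), np.float64(0.0006188717737947904)) knob (array([0.63613358, 0.02343038, 0.08585566]), np.float64(9.636296186505718e-05))
house ctr [ 0.64582857 -0.18215799  0.044     ]
[ 11.7   3.4 -32.4   0.  -54.2 -16. ]
[ 0.44170268 -0.10477518  0.00365196] [ 0.49345169 -0.52179776  0.68732564] [ 11.7  16.3 -42.1   0.  -31.7 -15.9]
w 27.730498047427915
27.88848028708636 [-0.82923617 -0.29394528 -1.69684445] 7.5667
```

View pics/s1.png

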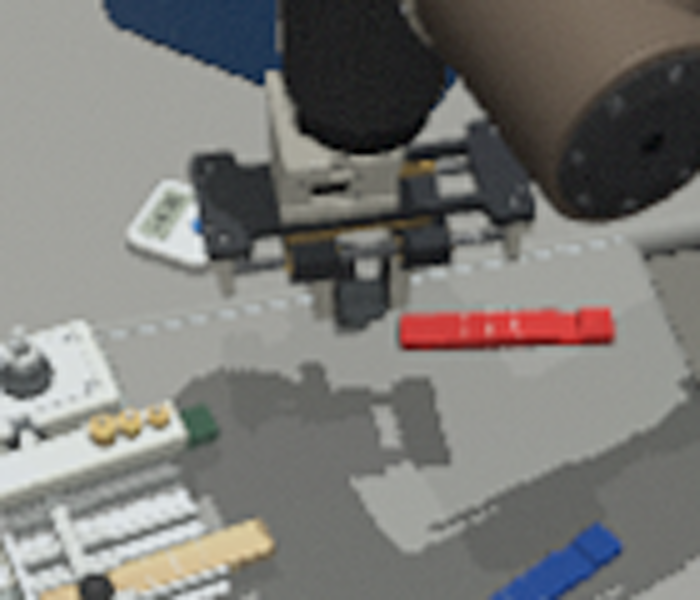

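The crank is gripped by its hub (27.9 mm wide) and lifted. I take it to the shaft and lower it by feel.

```bash
cat >> h.py <<'E'
def down(z1,lim,step=.001,speed=.02):
    """lower in steps till fz change >lim; returns log"""
    f0=robot.read_force(); p=np.array(robot.read_position())
    t=p.copy(); 
    while t[2]>z1:
        t[2]-=step; robot.servo_line(t,speed=speed); df=np.array(robot.read_force())-f0
        if df[2]>lim: break
    print('down z',round(t[2],4),'act',np.round(robot.read_position(),4),'df',np.round(df,1)); return t
E
python3 - <<'E'
from h import *
S=np.array([.6465,-.1818]); Y=-81.5
robot.servo_line([.52,-.13,.19],ori=R(Y),speed=.15)
robot.servo_line([*S,.16],speed=.15); robot.servo_line([*S,.102],speed=.06)
robot.dwell(.2);down(.078,6)
print(robot.read_t(),robot.read_grip_width()*88, robot.read_ft_torque())
E
```

```text
down z 0.0919 act [ 0.654  -0.1904  0.0976] df [ 1.5 -6.5  6.1]
14.5083 27.960518190231557 [-7.0063647  -0.41640338 -0.05550004]
```

```bash
python3 - <<'E'
from h import *
S=np.array([.6465,-.1818])
def st(m): print(m,np.round(robot.read_position(),4),'F',np.round(robot.read_force(),1),'M',np.round(robot.read_ft_torque(),2),'q',np.round(robot.read_qpos(),1))
st('now'); robot.servo_line([*S,.11],speed=.05);robot.dwell(.3); st('110')
robot.servo_line([*S,.13],speed=.05);robot.dwell(.3); st('130')
for n in("top","side"):
    p,d=robot.grab_frame(n); np.savez(f"pics/{n}2.npz",p=p,d=d)
t=np.load('pics/top2.npz')['p'];s=np.load('pics/side2.npz')['p']
cv2.imwrite('pics/s2.png',np.hstack([cv2.resize(t[90:210,260:380],(400,400),interpolation=cv2.INTER_CUBIC),cv2.resize(s[80:200,150:270],(400,400),interpolation=cv2.INTER_CUBIC)])[:,:,::-1])
E
```

```text
now [ 0.654  -0.1904  0.0976] F [  1.4 -18.6  22. ] M [-7.01 -0.42 -0.06] q [  0.4  26.3  -8.4   0.5 -54.8   7.9]
110 [ 0.6466 -0.1818  0.1099] F [-0.1 -1.6  3.2] M [-0.81  0.05 -0.01] q [  0.9  25.2  -8.1   0.  -56.6   7.6]
130 [ 0.6463 -0.1818  0.1297] F [ 0.9 -0.3 -1.2] M [ 0.07 -0.07  0.02] q [  0.9  24.2  -6.9  -0.  -58.9   7.6]
```

View pics/s2.png

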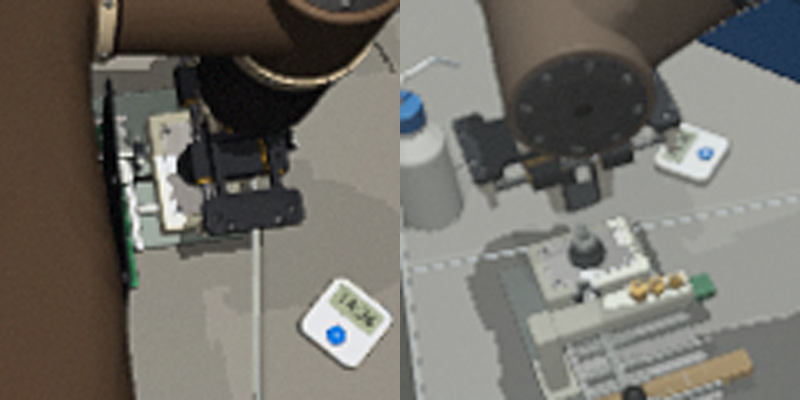

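The picture shows the hub held about 30 mm above the shaft tip in the side view, but contact starts about 12 mm too early. I check the held crank's pose and the wrench.

```bash
python3 - <<'E'
from h import *
S=np.array([.6465,-.1818])
def avg():
    A=[]
    for _ in range(8): A.append(np.r_[robot.read_force(),robot.read_ft_torque()]); robot.dwell(.02)
    return np.mean(A,0)
b=avg(); print('base',np.round(b,2))
for z in(.124,.118,.114,.111,.108):
    robot.servo_line([*S,z],speed=.03);robot.dwell(.15); a=avg()-b; print(z,np.round(a,2),np.round(np.array(robot.read_position())-[*S,z],4))
    if a[2]>6: break
robot.servo_line([*S,.13],speed=.05)
for n in('top','side'):
    W=cloud(n,np.load(f'pics/{n}2.npz')['d']); m=(abs(W[...,0]-S[0])<.12)&(W[...,1]>-.3)&(W[...,1]<-.13)&(W[...,2]>.06)&(W[...,2]<.30)
    v,u=np.where(m); 
    for lo in np.arange(.06,.2,.01):
        q=W[m][(W[m][:,2]>=lo)&(W[m][:,2]<lo+.01)]*1000
        if len(q): print(n,round(lo,2),len(q),'x',np.round(np.percentile(q[:,0],[5,50,95])),'y',np.round(np.percentile(q[:,1],[5,50,95])))
s=np.load('pics/side2.npz')['p'];cv2.imwrite('pics/s3.png',cv2.resize(s[105:165,165:245],None,fx=9,fy=9,interpolation=cv2.INTER_CUBIC)[:,:,::-1])
E
```

```text
base [-0.03  0.34 -1.77  0.1  -0.05 -0.01]
0.124 [ 0.27 -0.58 -0.04  0.01  0.02  0.01] [0.0001 0.     0.0001]
0.118 [ 0.01 -0.23  0.31  0.01  0.04  0.01] [ 0.     -0.      0.0001]
0.114 [ 0.05 -0.1  -0.08  0.01  0.03  0.  ] [0. 0. 0.]
0.111 [ 0.16 -0.02  0.39  0.    0.02  0.01] [-0.  0. -0.]
0.108 [ 1.99 -5.79  3.7  -1.98 -0.77  0.  ] [ 0.0007 -0.0006  0.0006]
top 0.06 12 x [641. 650. 661.] y [-171. -132. -131.]
top 0.11 11 x [647. 652. 662.] y [-259. -254. -250.]
top 0.12 11 x [651. 655. 660.] y [-256. -251. -247.]
top 0.14 7 x [646. 653. 661.] y [-173. -172. -164.]
top 0.15 2 x [664. 665. 666.] y [-169. -169. -168.]
top 0.19 10 x [553. 599. 670.] y [-201. -174. -142.]
top 0.2 39 x [583. 601. 687.] y [-208. -152. -138.]
side 0.06 33 x [638. 652. 663.] y [-189. -173. -165.]
side 0.07 18 x [642. 650. 660.] y [-184. -176. -171.]
side 0.08 13 x [645. 651. 656.] y [-186. -179. -171.]
side 0.09 10 x [647. 652. 657.] y [-201. -182. -174.]
side 0.1 9 x [647. 650. 657.] y [-237. -231. -227.]
side 0.11 6 x [650. 653. 656.] y [-236. -233. -230.]
side 0.12 6 x [651. 656. 660.] y [-247. -244. -179.]
side 0.13 25 x [618. 643. 673.] y [-180. -171. -165.]
side 0.14 63 x [623. 646. 671.] y [-178. -172. -165.]
side 0.15 40 x [619. 643. 670.] y [-184. -178. -168.]
side 0.16 29 x [615. 633. 675.] y [-187. -175. -167.]
side 0.17 9 x [621. 629. 659.] y [-179. -175. -168.]
side 0.18 2 x [628. 628. 628.] y [-177. -176. -176.]
side 0.19 6 x [555. 589. 710.] y [-160. -154. -136.]
side 0.2 65 x [558. 658. 725.] y [-163. -146. -132.]
```

View pics/s3.png

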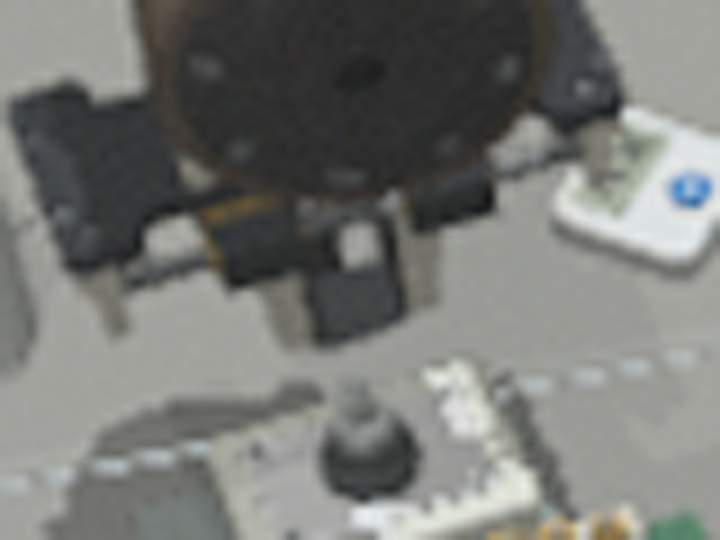

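The crank has tipped in the grip: the hub is at z≈0.14 but the grip end has drooped to z≈0.115 at y≈-0.25. The grip slackened once on the way. I put the crank back on the table, let it fall flat and pick it up again.

```bash
python3 - <<'E'
from h import *
robot.servo_line([.6465,-.1818,.19],speed=.15)
robot.servo_line([.45,-.105,.19],ori=R(-94.3),speed=.15); robot.servo_line([.45,-.105,.07],speed=.12); robot.dwell(.2)
t=down(.006,2.5,step=.0015,speed=.04)
robot.move_gripper(.75); robot.dwell(.3)
robot.servo_line([.45,-.105,.15],speed=.12)
robot.goto([.45,.25,.25],R(-60)); robot.dwell(.2)
for n in("top","side"):
    p,d=robot.grab_frame(n); np.savez(f"pics/{n}3.npz",p=p,d=d)
t=np.load('pics/top3.npz')['p'];s=np.load('pics/side3.npz')['p']
cv2.imwrite('pics/s4.png',np.hstack([cv2.resize(t[180:240,265:325],(400,400),interpolation=cv2.INTER_CUBIC),cv2.resize(s[125:185,240:300],(400,400),interpolation=cv2.INTER_CUBIC)])[:,:,::-1]);print(robot.read_t())
E
```

```text
down z 0.0556 act [ 0.4507 -0.1048  0.0561] df [-1.7  2.2  8.4]
29.6083
```

View pics/s4.png

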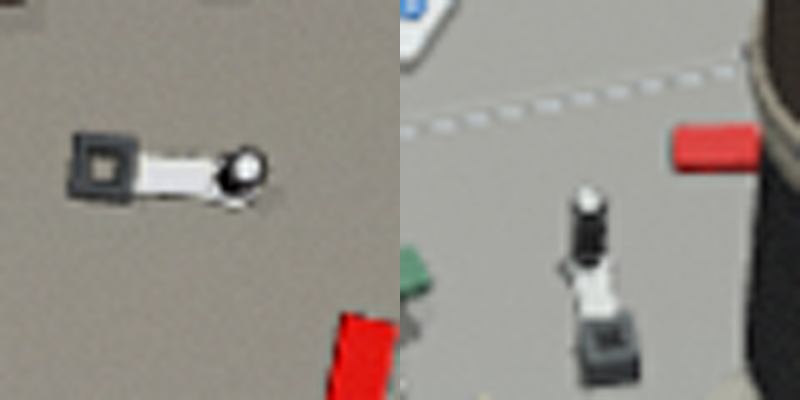

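The crank stands flat: hub top at crop (103,168), grip top at (245,165). I regrasp it and check its level in hand before fitting.

```bash
cat > pick.py <<'E'
from h import *
def level(S):
    for n in('top','side'):
        d=robot.grab_frame(n)[1]; W=cloud(n,d); z0=robot.read_position()[2]
        r=np.hypot(W[...,0]-S[0],W[...,1]-S[1]); m=(r>.04)&(r<.09)&(W[...,1]<S[1]-.03)&(W[...,2]>z0-.06)&(W[...,2]<z0+.065)
        q=W[m]; print(n,'around grip',m.sum(),np.round(np.median(q,0),3) if m.sum() else '', np.round(np.percentile(q[:,2],[10,90]),3) if m.sum() else '')
E
python3 - <<'E'
from pick import *
g=lambda x,y:(265+x/6.667-.43,180+y/6.667-.43); s=lambda x,y:(240+(x-400)/6.667-.43,125+y/6.667-.43)
hub=ray('top',*g(103,168),.024);gr=ray('top',*g(245,165),.058)
th,_=tri(g(103,168),s(610,335)); Y=np.degrees(np.arctan2(gr[1]-hub[1],gr[0]-hub[0]))
print(hub,th,gr,np.linalg.norm((gr-hub)[:2]),Y)
h=(hub[:2]+th[:2])/2
robot.goto([*h,.15],R(Y)); robot.servo_line([*h,.02],speed=.12); robot.servo_line([*h,.003],speed=.05)
robot.move_gripper(0); print('w',robot.read_grip_width()*88)
robot.servo_line([*h,.15],speed=.1); level(h)
S=np.array([.6465,-.1818]); Y2=-81.5
robot.servo_line([.52,-.13,.19],ori=R(Y2),speed=.15)
robot.servo_line([*S,.16],speed=.15); robot.dwell(.2);level(S); print(robot.read_t(),robot.read_grip_width()*88,robot.read_position())
E
```

```text
[ 0.45053548 -0.06802684  0.024     ] [ 0.45139866 -0.06845883  0.02447889] [ 0.44909415 -0.12787054  0.058     ] 0.05986106120086186 -91.37970223624264
w 28.068661196570606
top around grip 16 [ 0.439 -0.131  0.158] [0.154 0.199]
side around grip 8 [ 0.446 -0.115  0.157] [0.152 0.159]
top around grip 35 [ 0.646 -0.244  0.2  ] [0.169 0.216]
side around grip 14 [ 0.651 -0.234  0.168] [0.166 0.174]
37.2167 27.839383684363884 [ 0.6463596  -0.18159948  0.16057033]
```

The crank is level now (grip top at z 0.216, as expected). I lower it onto the cone.

```bash
python3 - <<'E'
from h import *
S=np.array([.6465,-.1818])
robot.servo_line([*S,.104],speed=.06);robot.dwell(.2)
t=down(.077,5)
print(robot.read_force(),robot.read_ft_torque(),robot.read_t())
E
```

```text
down z 0.0905 act [ 0.6478 -0.1818  0.0911] df [4.8 0.7 5.2]
[4.9836691  0.03365089 3.59673645] [ 0.28160031 -2.09887156  0.00483435] 42.0
```

```bash
cat > search.py <<'E'
from h import *
b=np.array([0,0,-1.8])
def rd(): robot.dwell(.08); return np.mean([robot.read_force() for _ in range(4)],0)-b
S=np.array([.6485,-.1818]); z=.0915; Y0=-81.5
def go(S,z,Y): robot.servo_line([*S,z],ori=R(Y),speed=.04)
go(S,z,Y0); print('c',rd())
for dy in (0,5,-5,10,-10,15,-15,20,-20,25,-25,30,-30,35,-35,40,-40,45):
    go(S,.091,Y0+dy); F=rd()
    S=S+np.clip(F[:2]/4*.0005,-.0006,.0006)
    go(S,.0895,Y0+dy); F=rd(); print(dy,np.round(F,1),np.round(robot.read_position(),4),S)
    if F[2]<3.5:
        for zz in (.0875,.0855,.0835,.0815,.0795,.0775,.0765):
            go(S,zz,Y0+dy); F=rd(); print('  ',zz,np.round(F,1)); S=S+np.clip(F[:2]/4*.0004,-.0006,.0006)
            if F[2]>8: break
        if zz<.0785 : print('seated?',dy,S); break
print(robot.read_position(),robot.read_t())
E
python3 search.py
```

```text
c [1.97557666 0.49993765 3.21450562]
0 [-3.1  1.1 11.9] [ 0.6484 -0.1819  0.0906] [ 0.64868461 -0.18173816]
5 [-2.3  1.6 12.2] [ 0.6486 -0.1818  0.0905] [ 0.64872298 -0.18163791]
-5 [-2.6  0.7 11. ] [ 0.6487 -0.1816  0.0905] [ 0.64875435 -0.18140087]
10 [-1.  -0.7 11.1] [ 0.6489 -0.1817  0.0904] [ 0.6488792  -0.18153417]
-10 [-1.8  2.  10.1] [ 0.649  -0.1813  0.0903] [ 0.64898158 -0.18125424]
15 [-0.3 -0.7  8.7] [ 0.6492 -0.1816  0.0903] [ 0.6490344 -0.1814086]
-15 [-1.4  1.7 10.1] [ 0.6492 -0.1811  0.0903] [ 0.649066   -0.18102313]
20 [-1.7 -0.3 10.4] [ 0.6492 -0.1814  0.0904] [ 0.64917978 -0.18130061]
-20 [-3.4  2.4 11.7] [ 0.6491 -0.1811  0.0905] [ 0.64894029 -0.18096996]
25 [-2.   0.2 10.8] [ 0.6493 -0.1813  0.0905] [ 0.64890947 -0.1811965 ]
-25 [-1.5  3.  10.7] [ 0.6492 -0.181   0.0906] [ 0.64904364 -0.18088675]
30 [-2.6 -0.6 11.9] [ 0.6491 -0.1814  0.0905] [ 0.64911842 -0.18125953]
-30 [-2.3  3.1 11.7] [ 0.6493 -0.1809  0.0906] [ 0.64914651 -0.1808972 ]
35 [-2.1 -1.3 10.8] [ 0.6493 -0.1813  0.0906] [ 0.64916113 -0.18109687]
-35 [-1.4  3.4 11. ] [ 0.6495 -0.1809  0.0906] [ 0.64925872 -0.18084037]
40 [-3.  -0.4 11.8] [ 0.6493 -0.1812  0.0906] [ 0.64920023 -0.18109543]
-40 [-1.8  2.5 11.4] [ 0.6495 -0.1809  0.0906] [ 0.64932377 -0.18075509]
45 [-2.6 -0.7 11.6] [ 0.6493 -0.1812  0.0906] [ 0.6492417  -0.18108391]
[ 0.64928732 -0.18115868  0.09057403] 66.0
```

```bash
cat > search2.py <<'E'
from h import *
b=np.array([0,.3,-1.8])
def rd(n=3,w=.04): robot.dwell(w); return np.mean([robot.read_force() for _ in range(n)],0)-b
def go(S,z,Y,sp=.04): robot.servo_line([*S,z],ori=R(Y),speed=sp)
def centre(S,Y,z=.0928):
    go(S,z,Y); c=S.copy()
    for k in (0,1):
        a=np.radians(Y+90*k); d=np.array([np.cos(a),np.sin(a)]); e=[]
        for sg in (1,-1):
            for i in range(1,9):
                go(c+sg*d*i*.0004,z,Y,.02); f=rd()[:2]@d*sg
                if f<-2.5: break
            e.append((np.array(robot.read_position())[:2]-c)@d)
            go(c,z,Y)
        c=c+d*(e[0]+e[1])/2; print('  axis',k,np.round(np.array(e)*1000,2),end='')
    go(c,z,Y); print(' centre',np.round(c,5),np.round(rd(),1),'t',robot.read_t()); return c
E
python3 - <<'E'
from search2 import *
S=np.array([.6490,-.1812]);centre(S,-36.5)
E
```

```text
axis 0 [ 3.21 -2.36]  axis 1 [ 3.2  -2.43] centre [ 0.64957 -0.18115] [-0.2 -0.1  0.1] t 76.2917
```

```bash
sed -i 's/i\*.0004,z,Y,.02/i*.0005,z,Y,.03/; s/def rd(n=3,w=.04)/def rd(n=2,w=.03)/' search2.py; python3 - <<'E'
from search2 import *
S=np.array([.64957,-.18115]);c=centre(S,-36.5,.0908)
go(c,.0895,-36.5);print(rd(4,.1),robot.read_position())
E
```

```text
axis 0 [ 1.48 -0.75]  axis 1 [ 0.37 -0.7 ] centre [ 0.64976 -0.18149] [-1.3  1.3  7.2] t 80.6583
[-3.09661429  2.02719307 12.83161618] [ 0.6493941  -0.18165604  0.0905119 ]
```

```bash
python3 - <<'E'
from search2 import *
c=np.array([.6496,-.1815]); log=[]
Y=-36.5;ok=False
for i in range(40):
    Y=-36.5-2.4*i; ph=i*np.pi/2
    robot.servo_line([*(c+.0003*np.array([np.cos(ph),np.sin(ph)])),.0897],ori=R(Y),speed=.04)
    F=rd(2,.06); p=robot.read_position(); log.append((round(Y,1),*np.round(F,1),*np.round((np.array(p)-[*c,.09])*1000,1)))
    if F[2]<3.5 : ok=True;break
print(np.array(log)); print(ok,robot.read_t())
E
```

```text
[[-36.5  -3.4   1.8  12.3  -0.2  -0.1   0.6]
 [-38.9  -2.2   1.   10.3  -0.2   0.    0.6]
 [-41.3  -1.    1.   11.5  -0.2  -0.2   0.6]
 [-43.7  -1.3   0.9  10.    0.1  -0.5   0.6]
 [-46.1  -1.3   0.5  10.7   0.3  -0.3   0.6]
 [-48.5  -1.    0.4   9.7   0.3  -0.2   0.5]
 [-50.9  -0.6  -0.5   9.3   0.2  -0.3   0.6]
 [-53.3  -1.4   0.3  10.7   0.2  -0.5   0.5]
 [-55.7  -0.7  -0.8   9.3   0.4  -0.4   0.5]
 [-58.1  -0.5  -0.3   8.5   0.3  -0.2   0.5]
 [-60.5   0.6  -0.7   8.9   0.1  -0.3   0.4]
 [-62.9  -0.5   0.4   9.8   0.2  -0.5   0.4]
 [-65.3  -0.3  -0.3   8.    0.4  -0.3   0.2]
 [-67.7  -0.1  -0.2   6.8   0.2   0.    0.1]
 [-70.1   0.5   1.3   6.2  -0.   -0.    0. ]
 [-72.5   3.8   1.6   1.2   0.4  -0.1  -0.6]]
True 85.9417
```

The crank dropped in near yaw -72°. I continue down with compliance.

```bash
python3 - <<'E'
from search2 import *
c=np.array(robot.read_position())[:2]; Y=-72.5; z=.0890
while z>.0755:
    F=rd(2,.05); Mz=robot.read_ft_torque()[2]
    c=c+np.clip(F[:2]*.0001,-.0005,.0005); Y+=np.clip(np.degrees(Mz)*.03,-1,1)
    print(round(z,4),np.round(F,1),'Mz',round(Mz,3),np.round(c,4),round(Y,1))
    if F[2]>14: break
    z-=.0012; go(c,z,Y)
print(robot.read_position(),rd(),robot.read_t())
E
```

```text
0.089 [3.2 1.8 2. ] Mz -0.066 [ 0.6503 -0.1814] -72.6
0.0878 [ 2.6  0.9 -1. ] Mz 0.027 [ 0.6506 -0.1813] -72.6
0.0866 [ 1.7  0.9 -1.5] Mz 0.038 [ 0.6508 -0.1812] -72.5
0.0854 [1.3 0.9 0.3] Mz -0.044 [ 0.6509 -0.1812] -72.6
0.0842 [1.2 0.2 0. ] Mz -0.034 [ 0.651  -0.1811] -72.6
0.083 [-1.5  0.4  0. ] Mz -0.002 [ 0.6509 -0.1811] -72.6
0.0818 [-1.3  0.6  0.1] Mz 0.023 [ 0.6507 -0.181 ] -72.6
0.0806 [-2.1  0.1 -0.6] Mz -0.063 [ 0.6505 -0.181 ] -72.7
0.0794 [-1.   0.3 -0.3] Mz 0.001 [ 0.6504 -0.181 ] -72.7
0.0782 [-1.1 -1.1  0.6] Mz 0.018 [ 0.6503 -0.1811] -72.7
0.077 [-0.3 -0.1  1.9] Mz -0.097 [ 0.6503 -0.1811] -72.8
0.0758 [-2.4  1.6 10.1] Mz 0.015 [ 0.6501 -0.181 ] -72.8
[ 0.65059503 -0.18111489  0.07702491] [-4.88179343  1.47291209 14.79294265] 89.575
```

The crank is seated (TCP stopped at 0.077, so its underside is on the 74 mm shoulder). I let go, take the grip and wind.

```bash
cat > wind.py <<'E'
from h import *
c=np.array([.6503,-.1811]); A=-72.8; H=-37.
robot.move_gripper(.6); p=np.array(robot.read_position()); robot.servo_line([p[0],p[1],.16],speed=.12)
P=lambda a,r=.06:c+r*np.array([np.cos(np.radians(a)),np.sin(np.radians(a))])
robot.servo_line([*P(A),.165],ori=R(H),speed=.12); robot.move_gripper(.45)
robot.servo_line([*P(A),.10],speed=.1); robot.move_gripper(0); w=robot.read_grip_width()*88
print('grip w',w,np.round(robot.read_position(),4),np.round(robot.read_force(),1),robot.read_t())
if w>12:
    robot.dwell(.1); f0=np.array(robot.read_force()); a=A; n=0
    while A-a<1350:
        a-=15; n+=1; robot.servo_line([*P(a),.10],speed=.13)
        F=np.array(robot.read_force())-f0; r=np.array([np.cos(np.radians(a)),np.sin(np.radians(a))]); ft=F[:2]@[-r[1],r[0]]; fr=F[:2]@r
        if n%6==0 or A-a>1250: print(round(A-a),'ft',round(ft,1),'fr',round(fr,1),'fz',round(F[2],1),'w',round(robot.read_grip_width()*88,1))
        if abs(ft)>20 or abs(fr)>25: print('stop',A-a,ft,fr);break
    q=np.array(robot.read_position())[:2]-c; print('end angle',np.degrees(np.arctan2(q[1],q[0])),np.hypot(*q),robot.read_t())
E
python3 wind.py
```

```text
grip w 17.398021916299285 [ 0.6682 -0.2386  0.1004] [-0.  -0.7  2.3] 93.675
90 ft 1.8 fr 5.6 fz 8.6 w 17.5
180 ft -0.1 fr 4.1 fz 7.0 w 17.1
270 ft 0.6 fr -1.5 fz 6.0 w 17.5
360 ft 1.3 fr 0.5 fz 3.4 w 17.6
450 ft -0.1 fr 5.4 fz 7.9 w 17.6
540 ft -0.2 fr 4.8 fz 5.7 w 17.2
630 ft -0.5 fr -1.1 fz 5.2 w 17.1
720 ft 0.4 fr 1.1 fz 2.7 w 17.5
810 ft 1.1 fr 4.9 fz 7.2 w 17.3
900 ft -0.3 fr 4.5 fz 6.6 w 17.4
990 ft 1.0 fr -1.3 fz 6.4 w 17.0
1080 ft 1.3 fr 0.7 fz 4.3 w 17.3
1170 ft 1.3 fr 5.6 fz 7.3 w 17.7
1260 ft 0.9 fr 4.6 fz 6.9 w 17.4
1275 ft 0.3 fr 3.0 fz 6.4 w 17.1
1290 ft 0.3 fr 1.4 fz 5.9 w 17.8
1305 ft 0.3 fr -0.1 fz 6.2 w 17.0
1320 ft 4.7 fr 1.4 fz 7.4 w 17.6
1335 ft 7.0 fr 2.4 fz 5.9 w 17.7
1350 ft -2.6 fr 5.4 fz 0.5 w 17.0
end angle 16.7799528372274 0.06142259920530346 117.775
```

```bash
python3 - <<'E'
from h import *
c=np.array([.6503,-.1811]);p=np.array(robot.read_position());print(p,robot.read_force())
robot.move_gripper(.45);robot.servo_line([p[0],p[1],.175],speed=.15)
robot.goto([.50,.12,.25],R(-37)); robot.dwell(.1)
for n in("top","side"):
    p,d=robot.grab_frame(n); np.savez(f"pics/{n}4.npz",p=p,d=d)
t=np.load('pics/top4.npz')['p'];s=np.load('pics/side4.npz')['p']
cv2.imwrite('pics/s5.png',np.hstack([cv2.resize(t[100:240,200:340],(400,400),interpolation=cv2.INTER_CUBIC),cv2.resize(s[125:265,165:305],(400,400),interpolation=cv2.INTER_CUBIC)])[:,:,::-1]);print(robot.read_t())
E
```

```text
[ 0.70910726 -0.16336749  0.09986775] [ 5.53302241 -1.05497882  2.6491734 ]
120.6
```

View pics/s5.png

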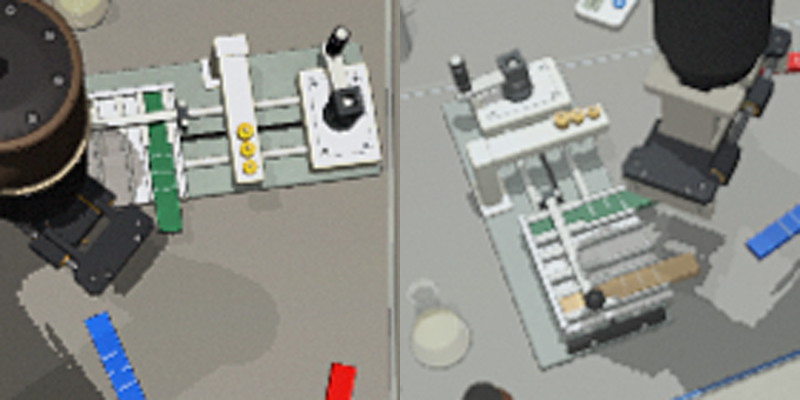

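The picture shows the carriage out at its stop, the crank seated with its grip pointing away at crop (335,40), both bars in place and the middle channel empty. I check the knob and tray numerically, with no arm motion.

```bash
cat > tray.py <<'E'
from h import *
def tray(p):
    hsv=cv2.cvtColor(p,cv2.COLOR_RGB2HSV).astype(int); m=((hsv[...,0]>100)&(hsv[...,0]<125)&(hsv[...,1]>110)).astype(np.uint8)
    k,L,St,C=cv2.connectedComponentsWithStats(m,connectivity=8); pts=[]
    for j in range(1,k):
        w=ray('top',*C[j],.015)
        if St[j,4]>4 and w[1]>.17 and .25<w[0]<.62:
            v,u=np.where(L==j); pts+= [ray('top',a,b,.015)[:2] for a,b in zip(u,v)]
    r=cv2.minAreaRect((np.array(pts)*1000).astype(np.float32)); return r,len(pts)
E
python3 - <<'E'
from tray import *
for k in(0,4): print(k,tray(np.load(f'pics/top{k}.npz')['p']))
n0=ray('side',219.9,198.7,.0875);n1=ray('side',165+195*.35-.3,125+298*.35-.3,.0875);print(n0,n1,np.linalg.norm(n1-n0))
p=np.load('pics/side4.npz')['p'];m=(p.max(2)<45);v,u=np.where(m[215:240,222:245]);print(len(u),u.mean()+222,v.mean()+215)
# black pixels near knob, then side ray
for k,(a,b) in ((0,(220,199)),(4,(233,229))):
    p=np.load(f'pics/side{k}.npz')['p'];g=p[b-6:b+7,a-6:a+7].max(2);v,u=np.where(g<60);print(k,len(u),ray('side',u.mean()+a-6,v.mean()+b-6,.0875))
E
```

```text
0 (((479.5787353515625, 348.7367248535156), (276.5239562988281, 265.6798400878906), 9.156938552856445), 644)
4 (((507.32550048828125, 320.8385314941406), (373.4180908203125, 167.19407653808594), 45.481658935546875), 205)
[0.63619818 0.02427382 0.0875    ] [0.61867141 0.1353407  0.0875    ] 0.11244126989147082
1 235.0 231.0
0 19 [0.63706091 0.02536189 0.0875    ]
4 20 [0.62002044 0.13836884 0.0875    ]
```

```bash
cat > lift.py <<'E'
from h import *
ty=np.array([-.1444,.9895]);tx=np.array([.9895,.1444])
K=np.array([.6215,.1375]); H=-81.7
def kn(th): # TCP for bar angle
    dy=.152*np.cos(th)-.024*np.sin(th)-.152; dz=.152*np.sin(th)+.024*np.cos(th)-.024
    return [*(K+ty*dy),.0775+dz]
E
python3 - <<'E'
from lift import *
robot.move_gripper(.6)
robot.goto([*K,.15],R(H)); robot.servo_line(kn(0),speed=.12); robot.move_gripper(0); print('w',robot.read_grip_width()*88)
for th in np.arange(.1,.91,.1): robot.servo_line(kn(th),speed=.12)
print('w',robot.read_grip_width()*88,np.round(robot.read_force(),1),np.round(np.array(robot.read_position())-kn(.9),4))
robot.move_gripper(.6); p=robot.read_position(); robot.servo_line([p[0],p[1],p[2]+.06],speed=.15)
p,d=robot.grab_frame('top'); np.savez("pics/top5.npz",p=p,d=d); cv2.imwrite('pics/t5.png',cv2.resize(p[100:260,100:340],(750,500),interpolation=cv2.INTER_CUBIC)[:,:,::-1]);print(robot.read_t())
E
```

```text
w 21.397637772488523
w 21.185170708621243 [-5.  -2.8 -1.3] [-0.0007 -0.0017  0.0005]
127.0083
```

View pics/t5.png

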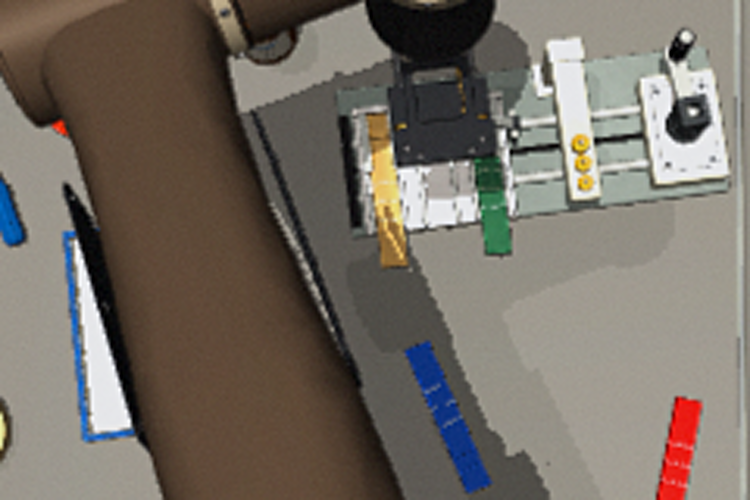

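The picture shows the hold-down raised and the bars still seated, with ends at crop (393,266) for wood and (498,253) for green. The tray's left corners are at (65,233) and (85,440), the same as at the start. Now the wood bar.

```bash
cat > bar.py <<'E'
from lift import *
B=np.array([.003,.0005])
g=lambda x,y:(100+x/3.125-.34,100+y/3.125-.34)
cor=np.array([ray('top',x/1.5625-.2,y/1.5625-.2,.015)[:2] for x,y in((188,272),(288,260),(299,362),(200,377))])
TC=cor.mean(0)+B*.7; e=(cor[0]+cor[1]-cor[2]-cor[3]); TY=np.degrees(np.arctan2(e[1],e[0]))
def rot(a): a=np.radians(a); return np.array([[np.cos(a),-np.sin(a)],[np.sin(a),np.cos(a)]])
def pull(E,tilt,z):
    G=E+.016*tx; h=8.3
    robot.move_gripper(.52)
    robot.goto([*(G-.03*tx*(tilt>0)),.16],R(h,tilt)); 
    if tilt: robot.servo_line([*(G-.03*tx),z+.03],speed=.15)
    robot.servo_line([*G,z],speed=.1)
    robot.move_gripper(0); print('w',robot.read_grip_width()*88,np.round(robot.read_force(),1))
    robot.servo_line([*(G-.085*tx),z],speed=.12); print('pulled',robot.read_grip_width()*88,np.round(robot.read_force(),1))
    robot.servo_line([*(G-.085*tx),z+.06],speed=.15); print(robot.read_grip_width()*88,robot.read_t())
def place(ytray,tilt,z,C=None,a=None):
    C=TC if C is None else C; a=TY if a is None else a
    P=C+rot(a)@[-.059,ytray]
    robot.servo_line([*P,.10],ori=R(a,tilt),speed=.22); robot.servo_line([*P,.03],speed=.15); robot.servo_line([*P,z-.04+.004+.001],speed=.06)
    print('w',robot.read_grip_width()*88,np.round(robot.read_force(),1)); robot.move_gripper(.5); robot.servo_line([*P,.09],speed=.15); print(robot.read_t())
E
python3 - <<'E'
from bar import *
Ew=ray('top',*g(393,266),.052)[:2]+B;Eg=ray('top',*g(498,253),.052)[:2]+B
print(Ew,Eg,'exp (.5058,.0974),(.5199,-.002)'); print('tray',TC,TY,np.linalg.norm(np.diff(cor,axis=0),axis=1))
pull(Ew,0,.042)
E
```

```text
[0.50626959 0.09726007] [ 0.52099777 -0.00224106] exp (.5058,.0974),(.5199,-.002)
tray [0.45172263 0.30721149] 9.324781352344178 [0.19615869 0.20089515 0.19018527]
w 25.032725644911128 [-1.3 -0.7  1.5]
pulled 24.905566601229932 [ 0.8 -0.7 -0. ]
24.9166020300528 131.925
```

```bash
cat > trayw.py <<'E'
from bar import *
def white(p):
    W0=np.array([ray('top',u,v,.004)[:2] for v in range(120,270,1) for u in range(80,230)]).reshape(150,150,2)
    q=p[120:270,80:230]; m=((q.min(2)>95)&(np.ptp(q.astype(int),axis=2)<45)&(q.mean(2)>np.median(q)+25)).astype(np.uint8)
    k,L,St,C=cv2.connectedComponentsWithStats(m,connectivity=4); j=1+np.argmax(St[1:,4]); r=cv2.minAreaRect((W0[L==j]*1000).astype(np.float32)); return np.round(np.r_[r[0],r[1],r[2],St[j,4]],1)
E
python3 - <<'E'
from trayw import *
p,d=robot.grab_frame('top');np.savez('pics/top6.npz',p=p,d=d)
print(white(np.load('pics/top0.npz')['p']),white(p))
E
```

```text
Traceback (most recent call last):
  File "trayw.py", line 3, in white
    W0=np.array([ray('top',u,v,.004)[:2] for v in range(120,270,1) for u in range(80,230)]).reshape(150,150,2)
                 ~~~^^^^^^^^^^^^^^^^
  File "h.py", line 9, in ray
    f,cx,cy,V=cam(n); d=np.array([(u-cx)/f,(v-cy)/f,1])@V[:3,:3]; o=-V[:3,3]@V[:3,:3]
              ~~~^^^
  File "h.py", line 4, in cam
    i=robot.camera_info(n); f=192/np.tan(np.radians(i['vfov']/2)); V=np.array(i['view']); return f,i['cx'],i['cy'],V
ValueError: time passes only in moves, steps and waits
```

```bash
sed -i 's/^def cam(n):/import functools\n@functools.lru_cache\ndef cam(n):/' h.py; python3 - <<'E'
from trayw import *
p=np.load('pics/top6.npz')['p']
print(robot.read_t(),white(np.load('pics/top0.npz')['p']),white(p))
cv2.imwrite('pics/t6.png',cv2.resize(p[120:270,80:280],(720,540),interpolation=cv2.INTER_CUBIC)[:,:,::-1])
E
```

```text
131.975 [ 450.8  309.5  191.4  180.4    9.2 3673. ] [ 480.1  313.6  133.   181.5    9.6 1719. ]
```

View pics/t6.png

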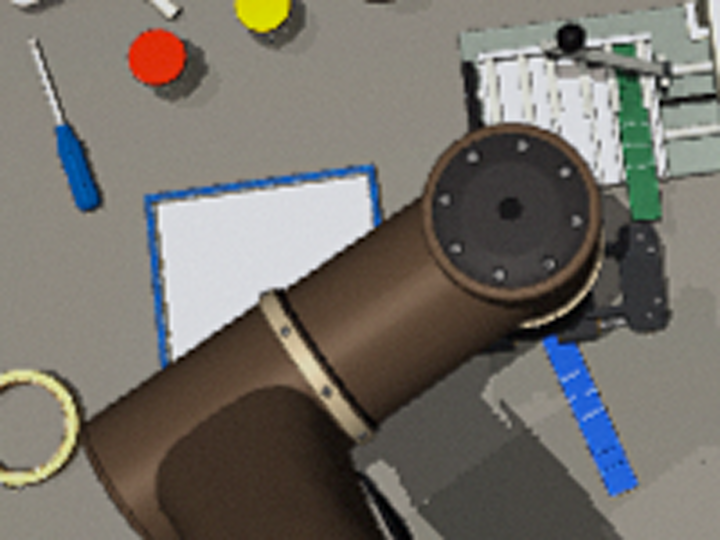

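The tray is unmoved: its interior measures 191x180 mm, centred at (0.451, 0.3095), yaw 9.2°. I place the wood bar and then fetch the green one.

```bash
python3 - <<'E'
from bar import *
C=np.array([.4525,.3095])
place(.04,0,.042,C,9.2)
Eg=np.array([.5207,-.0022])
pull(Eg,25,.045)
E
```

```text
w 24.95855158644058 [-0.1  0.3 -1.2]
135.7333Traceback (most recent call last):
  File "<stdin>", line 5, in <module>
  File "bar.py", line 11, in pull
    if tilt: robot.servo_line([*(G-.03*tx),z+.03],speed=.15)
             ~~~~~~~~~~~~~~~~^^^^^^^^^^^^^^^^^^^^^^^^^^^^^^^
rig.Unreachable: the arm cannot follow that straight line within its joint ranges
```

```bash
python3 - <<'E'
from bar import *
Eg=np.array([.5207,-.0022]);G=Eg+.016*tx
for tilt in(0,8,12,15,20):
    for P,z in((G,.045),(G-.05*tx,.045),(G-.085*tx,.045),(np.array([.39,.26]),.01)):
        for h in(8.3,188.3):
            q=robot.ik([*P,z],R(h,tilt if h<90 else -tilt)); print(tilt,h,np.round(P,2),None if q is None else np.round(q))
E
```

```text
0 8.3 [0.54 0.  ] [ 21.  19. -30.   0. -42.  77.]
0 188.3 [0.54 0.  ] [  21.   19.  -30.    0.  -42. -103.]
0 8.3 [ 0.49 -0.01] [ 22.  15. -36.   0. -40.  76.]
0 188.3 [ 0.49 -0.01] [  22.   15.  -36.    0.  -40. -104.]
0 8.3 [ 0.45 -0.01] [ 24.  12. -40.   0. -38.  75.]
0 188.3 [ 0.45 -0.01] [  24.   12.  -40.    0.  -38. -105.]
0 8.3 [0.39 0.26] [ 58.  17. -40.   0. -33.  40.]
0 188.3 [0.39 0.26] [  58.   17.  -40.   -0.  -33. -140.]
8 8.3 [0.54 0.  ] [ 22.  15. -38.   4. -30.  73.]
8 188.3 [0.54 0.  ] [  22.   15.  -38.    4.  -30. -107.]
8 8.3 [ 0.49 -0.01] [ 24.  11. -44.   5. -27.  70.]
8 188.3 [ 0.49 -0.01] [  24.   11.  -44.    5.  -27. -110.]
8 8.3 [ 0.45 -0.01] [ 26.   8. -49.   5. -26.  68.]
8 188.3 [ 0.45 -0.01] [  26.    8.  -49.    5.  -26. -112.]
8 8.3 [0.39 0.26] [ 62.  13. -53.  19. -20.  18.]
8 188.3 [0.39 0.26] [  62.   13.  -53.   19.  -20. -162.]
12 8.3 [0.54 0.  ] [ 23.  13. -43.   8. -23.  68.]
12 188.3 [0.54 0.  ] [  23.   13.  -43.    8.  -23. -112.]
12 8.3 [ 0.49 -0.01] [ 25.   9. -50.  10. -20.  64.]
12 188.3 [ 0.49 -0.01] [  25.    9.  -50.   10.  -20. -116.]
12 8.3 [ 0.45 -0.01] [ 26.   6. -54.  12. -19.  61.]
12 188.3 [ 0.45 -0.01] [  26.    6.  -54.   12.  -19. -119.]
12 8.3 [0.39 0.26] None
12 188.3 [0.39 0.26] None
15 8.3 [0.54 0.  ] [ 23.  12. -48.  14. -16.  62.]
15 188.3 [0.54 0.  ] [  23.   12.  -48.   14.  -16. -118.]
15 8.3 [ 0.49 -0.01] [ 25.   8. -55.  18. -13.  56.]
15 188.3 [ 0.49 -0.01] [  25.    8.  -55.   18.  -13. -124.]
15 8.3 [ 0.45 -0.01] None
15 188.3 [ 0.45 -0.01] None
15 8.3 [0.39 0.26] None
15 188.3 [0.39 0.26] None
20 8.3 [0.54 0.  ] None
20 188.3 [0.54 0.  ] None
20 8.3 [ 0.49 -0.01] None
20 188.3 [ 0.49 -0.01] None
20 8.3 [ 0.45 -0.01] None
20 188.3 [ 0.45 -0.01] None
20 8.3 [0.39 0.26] None
20 188.3 [0.39 0.26] None
```

Tilt is limited to about 12° by the joint range. I pull the green bar's end out about 35 mm at 12° tilt, which keeps the gripper body clear of the head. Then I regrasp it vertically.

```bash
python3 - <<'E'
from bar import *
E=np.array([.5207,-.0022]);G=E+.007*tx
robot.move_gripper(.5)
robot.servo_line([*(G-.03*tx),.12],ori=R(8.3,12),speed=.2); robot.servo_line([*(G-.03*tx),.06],speed=.15);robot.servo_line([*G,.045],speed=.1)
print(np.round(robot.read_force(),1));robot.move_gripper(0);print('w',robot.read_grip_width()*88)
robot.servo_line([*(G-.04*tx),.045],speed=.12);print('w',robot.read_grip_width()*88,np.round(robot.read_force(),1))
robot.move_gripper(.5); robot.servo_line([*(G-.055*tx),.085],speed=.15)
G2=E-.04*tx+.016*tx
robot.servo_line([*G2,.07],ori=R(8.3,0),speed=.15);robot.servo_line([*G2,.042],speed=.1);robot.move_gripper(0);print('w',robot.read_grip_width()*88)
robot.servo_line([*(G2-.045*tx),.042],speed=.12);robot.servo_line([*(G2-.05*tx),.10],speed=.15)
print('w',robot.read_grip_width()*88,np.round(robot.read_force(),1),robot.read_t())
p,d=robot.grab_frame('top');np.savez('pics/top7.npz',p=p,d=d);cv2.imwrite('pics/t7.png',cv2.resize(p[120:270,80:280],(720,540),interpolation=cv2.INTER_CUBIC)[:,:,::-1])
E
```

```text
[-0.4 -0.3  0.5]
w 24.725566814781956
w 24.7410144473637 [0.3 0.2 0.4]
w 24.378809303806015
w 24.56603330502706 [ 0.1  0.3 -0.5] 143.5
```

View pics/t7.png

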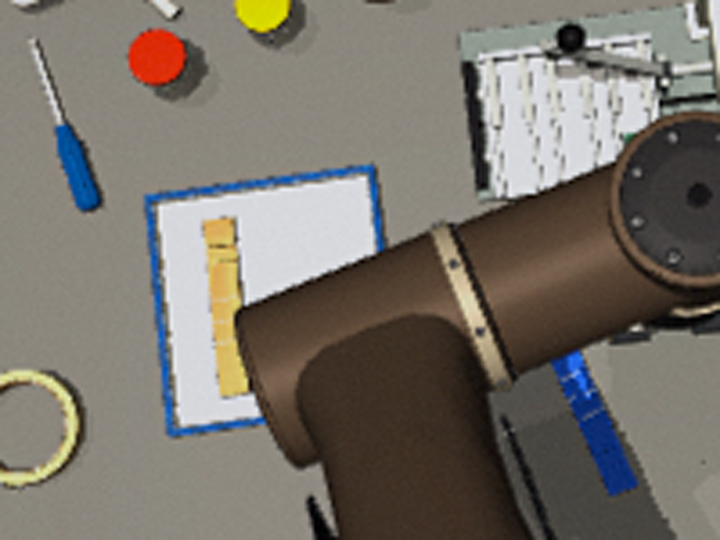

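The picture shows the wood bar flat in the tray at crop (225,305). The carriage is empty and the green bar is in the gripper. I place the green bar and lower the hold-down.

```bash
python3 - <<'E'
from bar import *
C=np.array([.4525,.3095])
place(-.035,0,.042,C,9.2)
robot.move_gripper(.6)
k=kn(.9); robot.goto([k[0],k[1],k[2]+.06],R(H)); robot.servo_line(k,speed=.12); robot.move_gripper(0); print('w',robot.read_grip_width()*88)
for th in (.8,.65,.5,.35,.2,.1,0,-.02): robot.servo_line(kn(th),speed=.12)
print('w',robot.read_grip_width()*88,np.round(robot.read_force(),1),np.round(np.array(robot.read_position())-kn(0),4))
robot.move_gripper(.6); robot.servo_line([*K,.16],speed=.15); print(robot.read_t())
E
```

```text
w 24.583903565951317 [ 0.5 -0.1  1. ]
147.425
w 21.462830240216856
w 20.88936509581627 [-12.9   0.2  12.6] [-0.0009 -0.0007 -0.0008]
154.35
```

Hold-down is lowered and pressing on its stop (12.6 N). Now the crank comes off.

```bash
python3 - <<'E'
from h import *
c=np.array([.6503,-.1811]); A=16.8
robot.goto([*c,.17],R(A)); robot.servo_line([*c,.11],speed=.12); robot.servo_line([*c,.079],speed=.05)
print('F',np.round(robot.read_force(),1)); robot.move_gripper(0); print('w',robot.read_grip_width()*88,np.round(robot.read_force(),1),np.round(robot.read_ft_torque(),2))
for z in(.083,.088,.093,.099,.106): 
    robot.servo_line([*c,z],speed=.05); F=robot.read_force(); print(z,np.round(F,1),np.round(robot.read_ft_torque(),2))
    if F[2]<-30: break
robot.servo_line([*c,.16],speed=.12); print('w',robot.read_grip_width()*88,np.round(robot.read_force(),1),robot.read_t())
p,d=robot.grab_frame('side');np.savez('pics/side8.npz',p=p,d=d);u,v=np.array(proj('side',[*c,.15])).astype(int)
cv2.imwrite('pics/s8.png',cv2.resize(p[v-50:v+90,u-60:u+80],(560,560),interpolation=cv2.INTER_CUBIC)[:,:,::-1])
E
```

```text
F [ 0.8  0.3 -0.4]
w 28.445682041677195 [ 1.1 -3.8  0. ] [-1.25 -0.43 -0.04]
0.083 [  6.4  -4.3 -13.7] [-1.91 -2.5  -0.14]
0.088 [ 11.4  -8.9 -26.4] [-2.96 -3.8  -0.17]
0.093 [ 10.6 -10.7 -31.9] [-3.56 -3.86 -0.2 ]
w 28.070439696061722 [-0.7 -0.5 -2.1] 159.6833
```

View pics/s8.png

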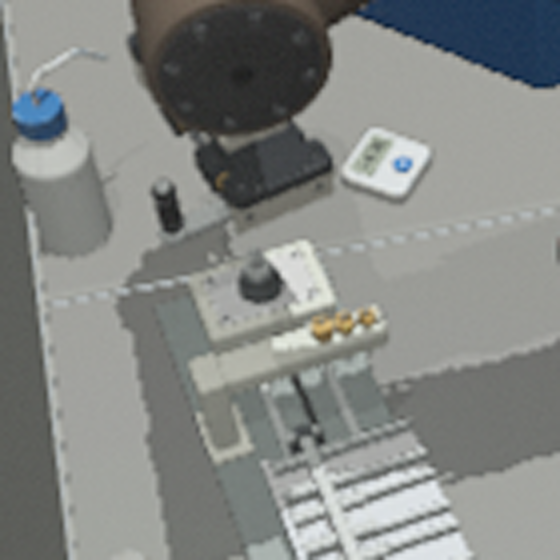

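The crank is off the shaft and level in the gripper (grip at crop (167,205)). I set it down on bare worktop by contact.

```bash
python3 - <<'E'
from h import *
robot.servo_line([.45,-.10,.17],speed=.2); robot.servo_line([.45,-.10,.035],speed=.15); robot.dwell(.1)
down(.003,3,step=.001,speed=.03); print('w',robot.read_grip_width()*88)
robot.move_gripper(.6); robot.dwell(.2)
p=robot.read_position(); robot.servo_line([p[0],p[1],.15],speed=.12); robot.goto([.45,.0,.32],R(0)); robot.dwell(.2)
P=[]
for n in("top","side"):
    p,d=robot.grab_frame(n); np.savez(f"pics/{n}9.npz",p=p,d=d); P.append(cv2.resize(p[90:270,80:350] if n=='top' else p[120:330,150:400],(500,340) if n=='top' else (300,340),interpolation=cv2.INTER_CUBIC))
cv2.imwrite('pics/f9.png',np.hstack(P)[:,:,::-1]); print(robot.read_t())
E
```

```text
down z 0.0118 act [ 0.4508 -0.0999  0.0119] df [-0.2 -0.3  3.2]
w 27.721443178135438
171.3833
```

View pics/f9.png

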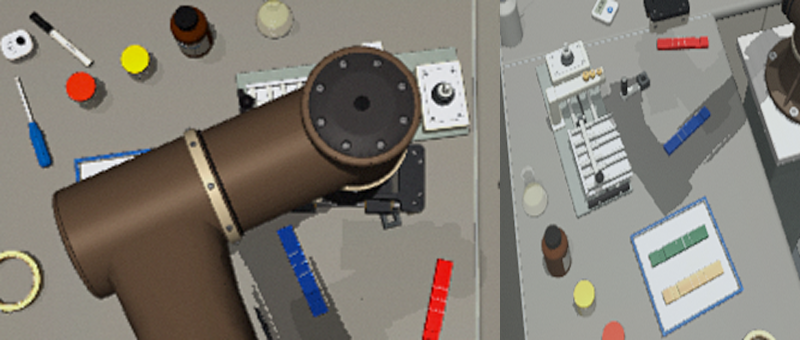

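All 14 pictures are used. The last one shows both bars flat in the tray (side 678,245 and 692,283), the hold-down down, the carriage out and the crank on the worktop at (635,83). Final check by numbers.

```bash
python3 - <<'E'
from h import *
D=np.load('pics/side9.npz');p=D['p'];W=cloud('side',D['d'])
m=(abs(W[...,0]-.48)<.075)&(abs(W[...,1]+.09)<.06)&(W[...,2]>.006)&(W[...,2]<.09)
v,u=np.where(m);q=W[m];print('crank px',len(q),'z pct',np.round(np.percentile(q[:,2],[5,25,50,75,95,99])*1000,1))
hi=q[q[:,2]>.04];lo=q[(q[:,2]>.018)&(q[:,2]<.03)];print('grip',np.round(np.median(hi,0),3),len(hi),'top',hi[:,2].max(),'hub',np.round(np.median(lo,0),3),len(lo))
for k in(4,9):
    Z=np.load(f'pics/side{k}.npz');a,b=233,229;g=Z['p'][b-8:b+9,a-8:a+9].max(2);vv,uu=np.where(g<60)
    w=cloud('side',Z['d'])[b-8:b+9,a-8:a+9][g<60];print('knob',k,len(uu),uu.mean()+a-8,vv.mean()+b-8,np.round(np.nanmedian(w,0),3))
hsv=cv2.cvtColor(p,cv2.COLOR_RGB2HSV).astype(int);T=(W[...,1]>.2)&(W[...,1]<.42)&(W[...,0]>.33)&(W[...,0]<.57)
for n,lo,h in(('green',55,95),('wood',10,22)):
    q=W[T&(hsv[...,0]>lo)&(hsv[...,0]<h)&(hsv[...,1]>60)];r=cv2.minAreaRect((q[:,:2]*1000).astype(np.float32));print(n,len(q),np.round(r[0]),np.round(r[1]),r[2],'z',np.round(np.percentile(q[:,2],[10,50,90])*1000,1))
E
```

```text
crank px 227 z pct [ 7.  10.  20.2 27.3 57.3 61.6]
grip [ 0.511 -0.081  0.055] 35 top 0.06297003539331991 hub [ 0.457 -0.094  0.025] 73
knob 4 21 233.0 230.33333333333334 [0.621 0.141 0.094]
knob 9 18 232.66666666666666 230.0 [0.622 0.142 0.095]
green 369 [458. 277.] [149.  23.] 9.30332088470459 z [10.8 15.8 19. ]
wood 735 [408. 299.] [240. 117.] 54.53612518310547 z [ 15.  705.4 735.6]
```

```bash
python3 -c "
from rig import robot
print(robot.job_done(),robot.read_t())"
```

```text
the job is handed in; nothing more can be done
the job is handed in; nothing more can be done
```

I handed the job in at about 171 s without seeing the verdict: both bars present (wood and green; no brown) lie flat in the tray, the hold-down is down, the carriage is out (about 114 mm by camera), the crank stands on the worktop, and the bottle, pots and timer look untouched.

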